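Stand the ring-nut driver on the transformer's bolt

ROBOT

A 6-joint arm with a two-finger parallel gripper is mounted at the origin on the work surface. World frame = base frame: x ahead of the robot, y to its left, z up, the work surface at z = 0. Lengths are in mm, angles in rad, forces in N, time in s.
With the tool pointing down it reaches from about 350 to 775 mm from the base axis. Payload 7.3 kg.
Tool frame: the origin (TCP) lies midway between the tips of the shut fingers; the grasp point (between the pads) lies 19 mm behind it (grip_depth is the distance from the TCP to the grasp point, in mm); z points along the fingers, y is the direction in which the jaws open and shut (so a half turn about z gives the same grasp; the last joint's range is limited). The gripper opens to 92 mm and grips with 3 to 60 N. Pads are 19 mm wide; open, the fingers measure 130 mm over their backs; the gripper's body (75 mm by 190 mm) begins 47 mm behind the grasp point.
Start: joints at [1.201, 0.342, 1.524, -0, 1.275, -0.146], TCP at [116.501, 511.932, 201.641] pointing down, gripper open.
Joint ranges: [-2.53, 2.53], [-0.77, 2.02], [0.04, 2.7], [-1, 4.14], [0.28, 2.66], [-3.11, 3.11]. Speed limits (rad/s): [2.57, 2.57, 3.14, 3.14, 3.14, 3.14].

INTERFACE

Orientations are given as [roll, pitch, yaw] about the fixed x, y, z axes, in that order (R = Rz(yaw) Ry(pitch) Rx(roll)).
In Python, from plant import get_obs, capture, close_job, spot_in, silhouettes, mark_of, grip_depth gives the robot as it stands.
- The arm moves only by the tool servo_tool, never from a script. Its arguments are lists of equal length, an entry for each row: "slide": the shift along the tool's x, y, z normalised to -1 to 1, where 1 is 20 cm, a list of three; "rot": the turn, a rotation vector about the tool's x, y, z normalised to -1 to 1, where 1 is pi rad, a list of three; "claw": the finger opening in mm, from 0 to 91.8. A call has 1 to 5 rows; each row is the pose to reach, as a shift and turn from the pose commanded when the call began, along the tool's axes at that moment, turning the shorter way round; what a row does not reach only later rows make up. A row lasts 1/8 s, in which the tool goes at most 62.5 mm and 10.7 degrees, less where a joint would pass 70% of its speed; a pose out of reach is approached as far as the arm can. A call with a number of a shift or a turn outside -1 to 1 is refused whole. A call with a gripper value outside its range is refused whole. The fingers move at their own pace and stop on an object; the grip force is fixed at half the most. Time passes only in rows, so rows that repeat a pose let the fingers close. It gives the time, the measured TCP pose, the force and the opening at its end, in the units of the state.
- get_obs(): the state, without advancing time (a new reading comes with each control period).
- capture(name): name is "scene" or "top"; returns a dict with "frame" (480x640x3 uint8, red, green, blue), "depth" (480x640 float32, mm along the optical axis (not along the pixel's ray), 0 where there is no reading), "vertical_fov" (degrees; the focal length in pixels is half the picture's height over the tangent of half this angle, whatever the lens; pixels are square), "cx", "cy" (the principal point, pixels), "position" and "rotation" of the camera in the world. Camera axes: x right, y down, z forward; pixel columns grow to the right and rows downward; lengths in mm; the calibration is good to about 2 mm. A picture is of the moment at which its call begins.
- close_job(): hands the job in, once; it reports no verdict.
Trained networks look in the newest picture that a camera, given by its name, has taken for a name from the list of things; names that differ only in an ending like _2 or _b are one class to them, and where a whole thing is asked for, a point or a joint stands for the part that bears it (a point fixed in the world has none). Each returns a list of dicts, best first, with "confidence" (0 to 1); they miss things now and then, are a little off and sometimes report something else, mostly with a low value. They report only what shows in the picture. A call takes as long as a camera call. They do not tell look-alikes from the thing itself.
- spot_in(query, camera): "box" ([left, top, right, bottom] in pixels, round what is visible of it).
- silhouettes(query, camera): "pixels" (480x640 bool, what is visible of it) and "box" ([left, top, right, bottom] in pixels, round what is visible of it).
- mark_of(query, camera): "xy" ([column, row] in pixels: a listed point, or the origin of a listed thing).
The state is a dict: "time": time; "joint_positions": joint angles; "dq": joint speeds; "tau": joint torques, N m; "tool_pos": TCP position; "tcp_rot": TCP orientation; "contact_force": force on the tool from outside, world axes, zero at the start; "moment": the same for the moment, N m; "grip_width": finger opening in mm.
Only numpy, scipy, OpenCV 4.12 (cv2) and the standard library are available. Lean on these libraries where they do the work, as an engineer would, in place of code of your own. Each camera call takes 0.05 s, during which the arm holds its last target. There are 200 camera calls.

TASK

Pull the orange-handled ring-nut driver out of its leaning stand, bring it upright and slide its open steel end gently down over the upright bolt of the copper-coloured ring transformer, until it stands fully down on the brass nut; then let go and leave it standing there. Leave the blue pump in its own stand, and everything else on the bench where it is.

Things in the scene. Friction and masses are not known exactly. Their poses are not given: they have to be found in the camera images.
- driver_mid (a point): The driver: a straight round tool 160 mm long, about 0.16 kg; this point is on its axis, 80 mm from either end; z runs along it from the open steel end to the handle's end. From the open end: steel barrel, 26 mm diameter, 90 mm long, then orange handle, 34 mm diameter, 70 mm long. It starts in stand A's tube, open end on the tube's floor, whole handle standing out.
- driver_mouth (a point): Centre of the driver's open steel end, 80 mm from driver_mid; z as for driver_mid. The bore is 16 mm in diameter and 42 mm deep.
- stand_a: The driver's stand, fixed: dark steel foot 120 x 90 x 16 mm and an aluminium tube. Origin under the centre of the foot. The tube (outside 37 mm, bore 30 mm, 80 mm deep inside) leans 32 degrees from vertical towards the stand's own -x, roughly towards the robot; its yaw varies by about 15 degrees.
- stand_a_mouth (a point): Centre of the upper end of stand A's tube, about 106 mm above the bench.
- stand_b: A second stand just like stand A; it holds the blue pump.
- pump_mid (a point): Blue desoldering pump 140 mm long, 26 mm in diameter, loose in the tube of stand B, to be left in place; this point is half-way along it, z axis towards its black knob, whose top is about 155 mm above the bench.
- transformer: Fixed ring (toroidal) transformer, copper with a yellow band, 96 mm in diameter, on an aluminium plate 130 x 130 mm. Origin under the plate's centre, z up. In the middle on top: rubber disc, brass ring nut (32 mm diameter, top 55 mm above the bench) and an upright steel bolt, 12 mm in diameter, standing 29 mm above the nut; its last 7 mm taper to 6 mm.
- nut_top (a point): Centre of the flat top of the brass nut, 55 mm above the bench, on the bolt's axis; z up.
- capacitor_center (a point): Bystander: loose blue capacitor can, 35 mm in diameter, 45 mm high; this is its centre.
- heatsink: Bystander: loose finned aluminium heat sink 50 x 36 x 28 mm; origin under its centre.
- circuit_board: Bystander: loose green circuit board 70 x 100 mm, parts up to 21 mm high; origin under its centre.
- multimeter: Bystander: yellow hand multimeter 170 x 85 x 36 mm lying on its back; origin under its centre.
- solder_reel: Bystander: reel with red flanges, 60 mm in diameter, 46 mm high; origin under its centre.
- screwdriver_grip (a point): Bystander: red-handled screwdriver 170 mm long lying on the bench; middle of its handle.
There are look-alikes about, which are no part of the job. Of the things that look like the part that bears driver_mid, the smaller one is meant. What is shaped like the transformer but pink is not meant.

How it is judged:
By the outcome, as a careful person would: the job done as asked, in the order asked, and still so for the second after the job is handed in, with the robot touching nothing.
It also fails if it takes over 48 s, if anything falls off the work surface, if the arm or the gripper's body presses on something with over 40 N, if the wrist force passes 120 N, or if a joint passes its speed limit or range.

## Working session

There is one attempt and no reset: what is moved stays moved. The work goes in short steps, Python scripts to look and compute and a tool call to move; the robot and the scene stay as the last step left them, time stands still between calls to the robot, and variables do not carry over. Pictures are saved under pics/ and viewed, about 8 in all and at most 12, crops included, and the job is handed in when it is done.

Besides the shell and the picture viewer there is one more tool, called after ">>>" by a JSON object that holds its "method" and its "body", one argument or row to a line. servo_tool: Moves the arm, as the interface text tells. Scaled input: -1 to 1 covers 20 cm each way for a shift and pi rad each way for a turn. Its arguments: {"type":"object","properties":{"slide":{"type":"array","items":{"type":"array","items":{"type":"number"}}},"rot":{"type":"array","items":{"type":"array","items":{"type":"number"}}},"claw":{"type":"array","items":{"type":"number"}}},"required":["slide","rot","claw"]}

```bash
ls; mkdir -p pics; cat > h.py <<'E'
import numpy as np, cv2
from scipy.spatial.transform import Rotation as Rn
from plant import *
def cam(c):
    f=240/np.tan(np.radians(c["vertical_fov"])/2); R=np.array(c["rotation"])
    if R.shape!=(3,3): R=Rn.from_euler('xyz',R).as_matrix()
    return f,R,np.array(c["position"],float)
def pt(c,u,v,d=None):
    f,R,p=cam(c)
    if d is None: d=c["depth"][int(round(v)),int(round(u))]
    return p+R@(np.array([(u-c["cx"])/f,(v-c["cy"])/f,1])*d)
def cloud(c,mask):
    v,u=np.nonzero(mask&(c["depth"]>0)); d=c["depth"][v,u]; f,R,p=cam(c)
    return p+(R@np.vstack([(u-c["cx"])/f*d,(v-c["cy"])/f*d,d])).T
def proj(c,P):
    f,R,p=cam(c); q=R.T@(np.array(P)-p); return c["cx"]+f*q[0]/q[2],c["cy"]+f*q[1]/q[2]
E
python3 - <<'E'
from h import *
print(get_obs())
for n in("scene","top"):
    c=capture(n); print(n,c["position"],c["rotation"],c["vertical_fov"],c["cx"],c["cy"])
    cv2.imwrite(f"pics/{n}0.png",c["frame"][:,:,::-1])
    for q in("driver_mid","driver_mouth","stand_a_mouth","nut_top","transformer","pump_mid","stand_a"):
        for m in mark_of(q,n)[:4]: print(q,np.round(m["xy"]),round(m["confidence"],2),np.round(pt(c,*np.clip(m["xy"],0,[639,479]))))
E
```

```text
pics
{'time': 0.0, 'joint_positions': array([ 1.20102560e+00,  3.42707467e-01,  1.52501348e+00, -1.61853325e-05,
        1.27537889e+00, -1.45996741e-01]), 'dq': array([-8.41461686e-04, -1.13360295e-03, -2.29648813e-03, -1.49926235e-04,
       -3.64869147e-04,  7.49823364e-05]), 'tau': array([-1.29285399e-04, -4.31224573e+01, -2.44227809e+01,  7.17479177e-02,
        5.58750762e-02, -1.09180442e-04]), 'tool_pos': array([116.32520939, 511.5015234 , 200.95413742]), 'tcp_rot': array([-3.14009925e+00, -2.03950251e-04,  2.91782324e+00]), 'contact_force': array([-0.28386034, -0.47184553, -0.13891329]), 'moment': array([ 0.00536695, -0.03747334, -0.00620166]), 'grip_width': 91.92165456598478}
scene [ 990.46229244 -248.91276976  902.59996266] [-2.51499558e+00 -1.67319672e-03  1.14648506e+00] 54.65936678196611 310.7615340572258 238.77089628694534
driver_mid [ 73. 282.] 0.72 [ 314. -504.   35.]
driver_mid [216. 308.] 0.62 [ 547. -242.  120.]
stand_a_mouth [218. 307.] 0.94 [ 547. -240.  119.]
nut_top [430. 247.] 0.89 [564. 236.  57.]
nut_top [392. 184.] 0.67 [367. 253.  62.]
transformer [392. 1
[... 280 characters left out ...]
.  -3.  63.]
top [ 192.05885298    4.98420471 1394.25385959] [-2.91370718 -0.0046012  -1.59286289] 45.00849245321788 317.04648673658227 234.45043016388914
driver_mid [530. 314.] 0.92 [ 306. -500.   40.]
driver_mid [419. 210.] 0.61 [ 533. -238.  144.]
driver_mid [289. 286.] 0.3 [388.  61.  -1.]
driver_mouth [479. 320.] 0.69 [ 298. -391.   -1.]
stand_a_mouth [418. 211.] 0.6 [ 534. -237.  137.]
nut_top [208. 293.] 0.62 [367. 246.  67.]
nut_top [213. 208.] 0.58 [571. 238.  65.]
transformer [220. 213.] 0.88 [562. 223.  48.]
transformer [210. 299.] 0.79 [355. 243.  53.]
pump_mid [308. 207.] 0.62 [549.  12. 127.]
stand_a [411. 214.] 0.81 [ 548. -234.   55.]
stand_a [306. 211.] 0.76 [537.  17. 141.]
```

View pics/scene0.png

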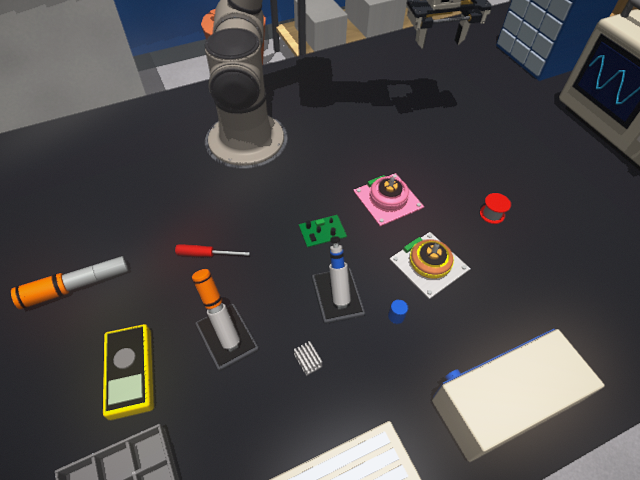

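View pics/top0.png

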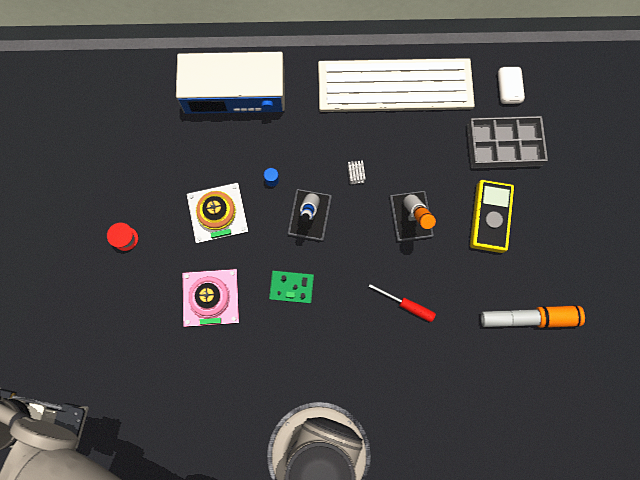

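The driver candidates in the scene view are the one in the stand at (207,290), which is smaller, and the large loose one lying at (70,282). The one in the stand is meant. The transformer candidates are copper at (431,258) and pink at (388,192); copper is meant. I'll confirm with a crop and measure.

```bash
cat > m.py <<'E'
from h import *
from scipy.optimize import least_squares
S=capture("scene");T=capture("top")
a=cv2.resize(S["frame"][250:370,150:290],None,fx=4,fy=4,interpolation=2);b=cv2.resize(S["frame"][210:310,380:480],(480,480),interpolation=2)
b=cv2.resize(S["frame"][205:305,385:445],(240,400));b=cv2.resize(S["frame"][225:297,392:470],(230,212))
cv2.imwrite("pics/crop1.png",np.vstack([a[:,:,::-1],cv2.copyMakeBorder(b,0,0,0,330,0)[:,:,::-1]])[:600] if 0 else np.hstack([a,cv2.copyMakeBorder(b,0,268,0,0,cv2.BORDER_CONSTANT)])[:,:,::-1])
def hsv(c): return cv2.cvtColor(c["frame"],cv2.COLOR_RGB2HSV)
def box(c,l,t,r,b): m=np.zeros((480,640),bool);m[t:b,l:r]=1;return m
def fit(P,r,x0):
    def ax(x): d=np.array([x[2],x[3],1]);return np.array([x[0],x[1],110.]),d/np.linalg.norm(d)
    def res(x):
        p,d=ax(x);return np.linalg.norm(np.cross(P-p,d),axis=1)-r
    s=least_squares(res,x0,loss="soft_l1",f_scale=1.5);p,d=ax(s.x);return p,d,np.sqrt(np.median(s.fun**2)),P@d
def both(name,r,P):
    p,d,e,_=fit(P,r,[540,-238,-.6,0]);print(name,len(P),p.round(1),d.round(3),"tilt",np.degrees(np.arccos(d[2])).round(1),"az",np.degrees(np.arctan2(d[1],d[0])).round(1),"err",e.round(2));s=(P-p)@d;q=np.percentile(s,[1,99]);print("  ends",(p+q[0]*d).round(1),(p+q[1]*d).round(1))
C=[]
for c,bx in((S,(185,260,235,320)),(T,(400,190,445,240))):
    h=hsv(c);m=box(c,*bx)&(h[...,0]<18)&(h[...,1]>150)&(h[...,2]>90)
    m=cv2.erode(m.astype(np.uint8),np.ones((2,2)))>0
    C.append(cloud(c,m))
both("S",17,C[0]);both("T",17,C[1]);both("ST",17,np.vstack(C))
m=box(S,200,300,245,350);h=hsv(S);m&=(h[...,1]<60)&(h[...,2]>80)
P=cloud(S,m);P=P[P[:,2]>30];both("tube",18.5,P)
# transformer
def circ(P,r):
    s=least_squares(lambda x:np.linalg.norm(P[:,:2]-x[:2],axis=1)-x[2],[*P[:,:2].mean(0),r],loss="soft_l1");return s.x.round(1)
for n,c,bx in(("S",S,(385,230,475,300)),("T",T,(183,180,250,245))):
    B=box(c,*bx);h=hsv(c);P=cloud(c,B)
    k=P[P[:,2]>66];print(n,"bolt",len(k),k.mean(0).round(1) if len(k) else "",k[:,2].max() if len(k) else "")
    pl=B&(h[...,1]<40)&(h[...,2]>150);q=np.argwhere(pl)[:,::-1].astype(np.float32);
    (u,v),wh,an=cv2.minAreaRect(q);print(" plate rect",u,v,wh)
    hull=cv2.approxPolyDP(cv2.convexHull(q),6,True)[:,0]
    f,R,p=cam(c)
    W=[]
    for a_ in hull:
        ray=R@np.array([(a_[0]-c["cx"])/f,(a_[1]-c["cy"])/f,1]);W.append(p+ray*(6-p[2])/ray[2])
    W=np.array(W);print(" corners",W.round(0)[:,:2].tolist(),W.mean(0).round(1),"z plate",np.median(cloud(c,pl)[:,2]).round(1))
    ring=P[(P[:,2]>20)&(P[:,2]<35)];print(" ring",circ(ring,48))
    for mk in mark_of("nut_top","scene" if n=="S" else "top")[:2]:
        u,v=mk["xy"];ray=R@np.array([(u-c["cx"])/f,(v-c["cy"])/f,1]);print(" nut mark",u.round(1),v.round(1),(p+ray*(55-p[2])/ray[2]).round(1))
E
python3 m.py
```

```text
S 558 [ 537.3 -244.   110. ] [-0.536 -0.069  0.841] tilt 32.7 az -172.7 err 0.81
  ends [ 534.3 -244.4  114.6] [ 495.9 -249.3  174.9]
T 212 [ 580.  -279.5  110. ] [-0.798  0.379  0.469] tilt 62.1 az 154.6 err 3.13
  ends [ 528.6 -255.1  140.2] [ 487.5 -235.6  164.3]
ST 770 [ 536.9 -243.9  110. ] [-0.527 -0.077  0.846] tilt 32.2 az -171.7 err 1.08
  ends [ 533.3 -244.5  115.8] [ 495.7 -250.   176.1]
tube 804 [ 537.  -244.2  110. ] [-0.542 -0.065  0.838] tilt 33.1 az -173.2 err 0.88
  ends [ 583.9 -238.6   37.5] [ 536.1 -244.3  111.4]
S bolt 39 [576.  236.2  76.2] 85.62918642347893
 plate rect 429.50006103515625 263.5000305175781 (63.63960647583008, 49.497474670410156)
 corners [[625.0, 313.0], [648.0, 189.0], [525.0, 164.0], [499.0, 290.0]] [574.3 239.1   6. ] z plate 7.6
 ring [572.8 236.1  45.5]Traceback (most recent call last):
  File "m.py", line 40, in <module>
    u,v=mk["xy"];ray=R@np.array([(u-c["cx"])/f,(v-c["cy"])/f,1]);print(" nut mark",u.round(1),v.round(1),(p+ray*(55-p[2])/ray[2]).round(1))
                                                                                   ^^^^^^^
AttributeError: 'float' object has no attribute 'round'
```

View pics/crop1.png

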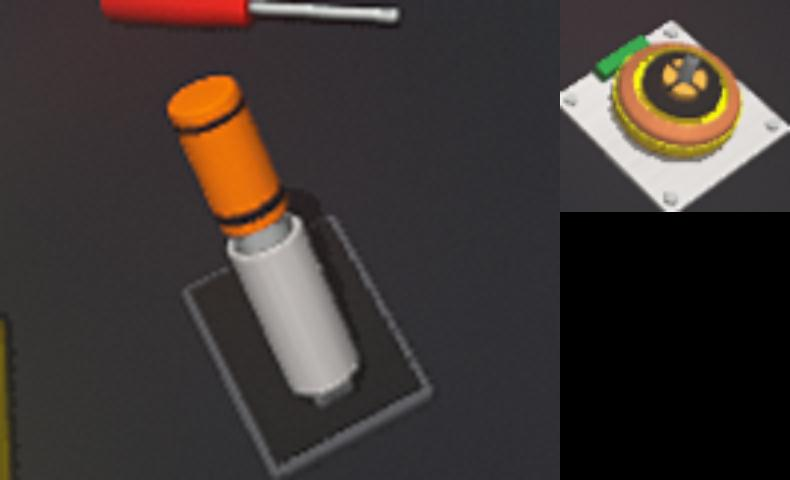

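The crop confirms the orange driver standing in stand A's leaning tube, and the copper transformer with its bolt. Next I fix the transformer part and compute the first moves.

```bash
sed -i 's/u.round(1),v.round(1),//' m.py; python3 m.py | tail -12
cat >> h.py <<'E'
def down(yaw): return Rn.from_euler('xyz',[np.pi,0,yaw])
def along(d):  # tool z = -d, tool y horizontal (+y-ish)
    z=-np.array(d)/np.linalg.norm(d); y=np.cross(z,[0,0,1.]);y/=np.linalg.norm(y); y*=np.sign(y[1]); return Rn.from_matrix(np.column_stack([np.cross(y,z),y,z]))
def go(p,R,p0=None,R0=None):
    o=get_obs(); p0=o["tool_pos"] if p0 is None else np.array(p0); R0=Rn.from_euler('xyz',o["tcp_rot"]) if R0 is None else R0
    print("at",o["tool_pos"].round(1),o["tcp_rot"].round(3),"grip",round(o["grip_width"],1),"F",o["contact_force"].round(1),"q",o["joint_positions"].round(2),"t",o["time"])
    print("slide",(R0.inv().apply(np.array(p)-p0)/200).round(4),"rot",((R0.inv()*R).as_rotvec()/np.pi).round(4))
E
python3 - <<'E'
from h import *
go([290,400,300],down(3.1))
go([490,100,300],down(3.2),[290,400,300],down(3.1))
d=np.array([-.534,-.068,.843]);print(along(d).as_euler('xyz'))
E
```

```text
ends [ 584.4 -238.4   36.2] [ 536.4 -244.3  111.4]
S bolt 39 [575.7 236.5  75.5] 84.0337701550385
 plate rect 429.50006103515625 263.5000305175781 (63.63960647583008, 49.497474670410156)
 corners [[625.0, 313.0], [648.0, 189.0], [525.0, 164.0], [499.0, 290.0]] [574.3 239.1   6. ] z plate 7.5
 ring [572.9 236.5  45.8]
 nut mark [363.  259.6  55. ]
 nut mark [563.9 239.8  55. ]
T bolt 21 [574.3 236.5  77.4] 88.05442359147173
 plate rect 216.44830322265625 212.3793182373047 (50.47256088256836, 53.76873779296875)
 corners [[526.0, 164.0], [501.0, 288.0], [624.0, 314.0], [651.0, 189.0]] [575.5 238.9   6. ] z plate 5.4
 ring [571.3 236.3  42. ]
 nut mark [369.3 250.4  55. ]
at [116.5 511.9 201.7] [3.141 0.    2.918] grip 92.1 F [ 0.6 -0.6  0.9] q [ 1.2   0.34  1.52 -0.    1.28 -0.15] t 1.15
slide [-0.97   -0.3531 -0.4917] rot [ 0.     0.    -0.058]
at [116.5 511.9 201.7] [3.141 0.    2.918] grip 92.1 F [ 0.6 -0.6  0.9] q [ 1.2   0.34  1.52 -0.    1.28 -0.15] t 1.15
slide [-1.0615 -1.4571 -0.    ] rot [ 0.      0.     -0.0318]
[ 3.14159265  0.56829609 -3.01493352]
```

>>> {"method": "servo_tool", "body": {
  "slide": [
    [-0.97,-0.353,-0.49],
    [-0.97,-0.353,-0.49],
    [-0.97,-0.353,-0.49],
    [-0.97,-0.353,-0.49],
    [-0.97,-0.353,-0.49]
  ],
  "rot": [
    [0,0,-0.06],
    [0,0,-0.06],
    [0,0,-0.06],
    [0,0,-0.06],
    [0,0,-0.06]
  ],
  "claw": [70,70,70,70,70]
}}

```text
time: 1.78
tool_pos: [292.6, 399.2, 301.1]
tcp_rot: [3.139, 0.003, 3.102]
contact_force: [-0.2, 0.5, -0.2]
grip_width: 70.1
```

```bash
python3 - <<'E'
from h import *
go([400,215,310],down(3.2))
go([440,20,310],down(3.27),[400,215,310],down(3.2))
E
```

```text
at [292.6 399.2 301.1] [3.139e+00 3.000e-03 3.102e+00] grip 70.1 F [-0.2  0.5 -0.2] q [ 0.78  0.22  1.42 -0.    1.5  -0.75] t 1.775
slide [-0.5733 -0.8987 -0.045 ] rot [ 0.0007  0.0009 -0.0312]
at [292.6 399.2 301.1] [3.139e+00 3.000e-03 3.102e+00] grip 70.1 F [-0.2  0.5 -0.2] q [ 0.78  0.22  1.42 -0.    1.5  -0.75] t 1.775
slide [-0.1427 -0.985  -0.    ] rot [ 0.      0.     -0.0223]
```

>>> {"method": "servo_tool", "body": {
  "slide": [
    [-0.57,-0.9,-0.045],
    [-0.57,-0.9,-0.045],
    [-0.57,-0.9,-0.045],
    [-0.57,-0.9,-0.045],
    [-0.57,-0.9,-0.045]
  ],
  "rot": [
    [0,0,-0.031],
    [0,0,-0.031],
    [0,0,-0.031],
    [0,0,-0.031],
    [0,0,-0.031]
  ],
  "claw": [70,70,70,70,70]
}}

```text
time: 2.4
tool_pos: [397.6, 215.5, 308.1]
tcp_rot: [3.141, -0.001, -3.082]
contact_force: [0.6, 1.0, 0.1]
grip_width: 69.8
```

>>> {"method": "servo_tool", "body": {
  "slide": [
    [-0.14,-0.985,0],
    [-0.14,-0.985,0],
    [-0.14,-0.985,0],
    [-0.14,-0.985,0],
    [-0.14,-0.985,0]
  ],
  "rot": [
    [0,0,-0.022],
    [0,0,-0.022],
    [0,0,-0.022],
    [0,0,-0.022],
    [0,0,-0.022]
  ],
  "claw": [70,70,70,70,70]
}}

```text
time: 3.02
tool_pos: [437.5, 22.4, 308.3]
tcp_rot: [3.14, -0.001, -3.01]
contact_force: [-0.4, 1.0, 0.2]
grip_width: 69.8
```

```bash
python3 - <<'E'
from h import *
d=np.array([-.534,-.068,.843]);d/=np.linalg.norm(d);mid=np.array([539.5,-243.8,106])
pre=mid+d*130; print(pre, mid+d*26)
go([440,-170,310],down(3.27))
go(pre,along(d),[440,-170,310],down(3.27))
E
```

```text
[ 470.0948858  -252.63810443  215.56650051] [ 525.61897716 -245.56762089  127.9133001 ]
at [437.5  22.4 308.3] [ 3.14e+00 -1.00e-03 -3.01e+00] grip 69.8 F [-0.4  1.   0.2] q [-0.12  0.11  1.53  0.    1.5  -1.83] t 3.025
slide [ 0.1135 -0.9551 -0.0096] rot [ 0.0004 -0.0002  0.0009]
at [437.5  22.4 308.3] [ 3.14e+00 -1.00e-03 -3.01e+00] grip 69.8 F [-0.4  1.   0.2] q [-0.12  0.11  1.53  0.    1.5  -1.83] t 3.025
slide [-0.0963 -0.4291  0.4722] rot [ 0.0002 -0.1809  0.0005]
```

>>> {"method": "servo_tool", "body": {
  "slide": [
    [0.11,-0.955,0],
    [0.11,-0.955,0],
    [0.11,-0.955,0],
    [0.11,-0.955,0],
    [0.11,-0.955,0]
  ],
  "rot": [
    [0,0,0],
    [0,0,0],
    [0,0,0],
    [0,0,0],
    [0,0,0]
  ],
  "claw": [70,70,70,70,70]
}}

```text
time: 3.65
tool_pos: [441.3, -169.0, 308.4]
tcp_rot: [3.14, -0.0, -3.009]
contact_force: [-1.0, -0.7, 0.4]
grip_width: 70.2
```

>>> {"method": "servo_tool", "body": {
  "slide": [
    [-0.1,-0.43,0.47],
    [-0.1,-0.43,0.47],
    [-0.1,-0.43,0.47],
    [-0.1,-0.43,0.47],
    [-0.1,-0.43,0.47]
  ],
  "rot": [
    [0,-0.181,0],
    [0,-0.181,0],
    [0,-0.181,0],
    [0,-0.181,0],
    [0,-0.181,0]
  ],
  "claw": [70,70,70,70,70]
}}

```text
time: 4.28
tool_pos: [472.3, -251.4, 214.6]
tcp_rot: [3.14, 0.569, -3.01]
contact_force: [0.7, -0.4, 0.6]
grip_width: 69.5
```

```bash
python3 - <<'E'
from h import *
d=np.array([-.534,-.068,.843]);d/=np.linalg.norm(d);mid=np.array([539.5,-243.8,106])
go(mid+d*26,along(d))
S=capture("scene");T=capture("top")
u=S["frame"][200:360,130:290];v=T["frame"][150:310,350:510]
cv2.imwrite("pics/pre.png",cv2.resize(np.hstack([u,v]),(800,400),interpolation=2)[:,:,::-1])
E
```

```text
at [ 472.3 -251.4  214.6] [ 3.14   0.569 -3.01 ] grip 69.5 F [ 0.7 -0.4  0.6] q [-0.95  0.16  1.9   0.65  0.91 -3.02] t 4.275
slide [ 0.0077 -0.0068  0.5097] rot [0.0015 0.0001 0.0014]
```

View pics/pre.png

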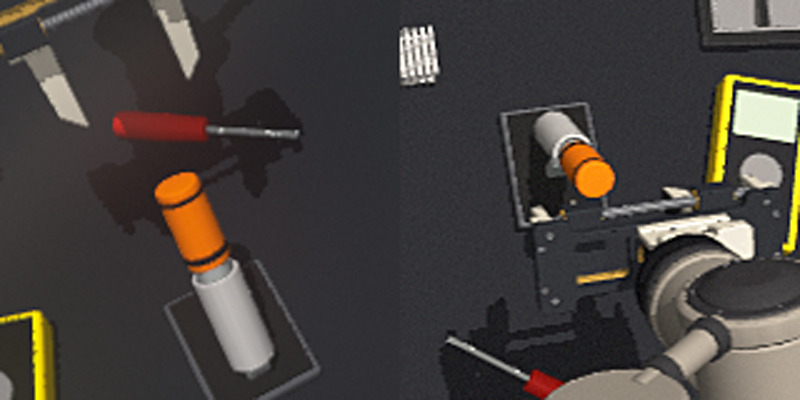

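The open fingers sit in line with the handle. Scene crop: fingers at (70,110) and (190,70), handle at (185,200). I'll advance halfway and check joint 6.

>>> {"method": "servo_tool", "body": {
  "slide": [
    [0.007,-0.007,0.15],
    [0.007,-0.007,0.25],
    [0.007,-0.007,0.25]
  ],
  "rot": [
    [0.001,0,0.001],
    [0.001,0,0.001],
    [0.001,0,0.001]
  ],
  "claw": [70,70,70]
}}

```text
time: 4.75
tool_pos: [498.6, -249.8, 171.1]
tcp_rot: [3.141, 0.568, -3.012]
contact_force: [0.4, -0.8, 0.1]
grip_width: 70.2
```

```bash
python3 - <<'E'
from h import *
d=np.array([-.534,-.068,.843]);d/=np.linalg.norm(d);mid=np.array([539.5,-243.8,106])
go(mid+d*26,along(d))
E
```

```text
at [ 498.6 -249.8  171.1] [ 3.141  0.568 -3.012] grip 70.2 F [ 0.4 -0.8  0.1] q [-0.9   0.25  1.92  0.71  0.79 -3.06] t 4.75
slide [0.0008 0.0032 0.2557] rot [ 0.0008 -0.0002  0.0008]
```

Joint 6 is near its limit. The driver is round, so I'll turn the tool about its own axis by 0.4 rad to free the joint.

>>> {"method": "servo_tool", "body": {
  "slide": [
    [0,0.002,0],
    [0,0.002,0],
    [0,0.002,0]
  ],
  "rot": [
    [0,0,0.06],
    [0,0,0.13],
    [0,0,0.13]
  ],
  "claw": [70,70,70]
}}

```text
time: 5.12
tool_pos: [498.2, -251.0, 172.9]
tcp_rot: [2.895, 0.519, 2.796]
contact_force: [0.3, 0.5, 0.7]
grip_width: 69.7
```

```bash
python3 - <<'E'
from h import *
d=np.array([-.534,-.068,.843]);d/=np.linalg.norm(d);mid=np.array([539.5,-243.8,106])
go(mid+d*26,along(d)*Rn.from_rotvec([0,0,.13*np.pi]))
E
```

```text
at [ 498.2 -251.   172.9] [2.895 0.519 2.796] grip 69.7 F [0.3 0.5 0.7] q [-0.9   0.24  1.92  0.71  0.79 -2.66] t 5.125
slide [0.0073 0.0079 0.2646] rot [-0.0002  0.0005  0.0007]
```

>>> {"method": "servo_tool", "body": {
  "slide": [
    [0.005,0.007,0.12],
    [0.005,0.007,0.26],
    [0.005,0.007,0.26],
    [0.005,0.007,0.26]
  ],
  "rot": [
    [0,0,0],
    [0,0,0],
    [0,0,0],
    [0,0,0]
  ],
  "claw": [70,70,70,70]
}}

```text
time: 5.62
tool_pos: [525.1, -246.3, 128.7]
tcp_rot: [2.895, 0.519, 2.797]
contact_force: [0.4, -0.2, 0.2]
grip_width: 70.2
```

>>> {"method": "servo_tool", "body": {
  "slide": [
    [0,0,0],
    [0,0,0],
    [0,0,0],
    [0,0,0],
    [0,0,0]
  ],
  "rot": [
    [0,0,0],
    [0,0,0],
    [0,0,0],
    [0,0,0],
    [0,0,0]
  ],
  "claw": [25,25,25,25,25]
}}

```text
time: 6.25
tool_pos: [524.9, -245.9, 127.8]
tcp_rot: [2.893, 0.517, 2.795]
contact_force: [0.1, 2.2, 2.8]
grip_width: 33.4
```

```bash
python3 - <<'E'
from h import *
d=np.array([-.534,-.068,.843]);d/=np.linalg.norm(d);mid=np.array([539.5,-243.8,106])
go(mid+d*26,along(d)*Rn.from_rotvec([0,0,.13*np.pi]))
S=capture("scene")
cv2.imwrite("pics/grip.png",cv2.resize(S["frame"][200:360,130:290],(600,600),interpolation=2)[:,:,::-1])
E
```

```text
at [ 524.9 -245.9  127.8] [2.893 0.517 2.795] grip 33.4 F [0.1 2.2 2.8] q [-0.84  0.34  1.94  0.79  0.68 -2.72] t 6.25
slide [-0.0026  0.0022  0.0017] rot [0.0001 0.0002 0.0002]
```

View pics/grip.png

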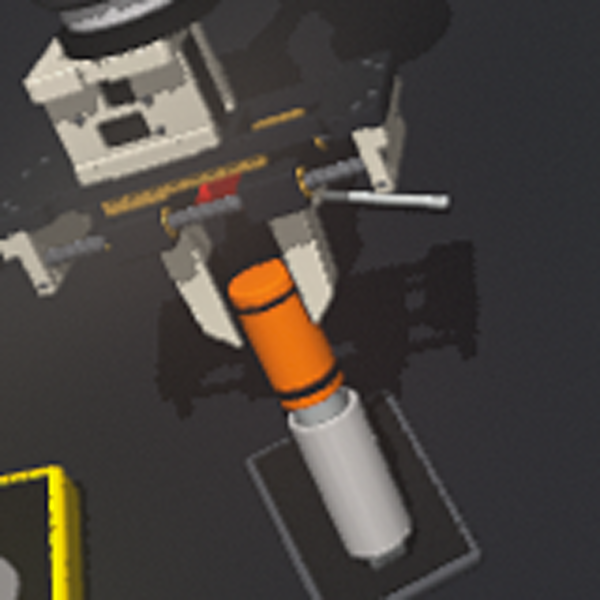

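The fingers hold the handle at 33.4 mm opening. Now I'll pull it straight out along the tube axis.

>>> {"method": "servo_tool", "body": {
  "slide": [
    [0,0,-0.08],
    [0,0,-0.16],
    [0,0,-0.24],
    [0,0,-0.32],
    [0,0,-0.4]
  ],
  "rot": [
    [0,0,0],
    [0,0,0],
    [0,0,0],
    [0,0,0],
    [0,0,0]
  ],
  "claw": [25,25,25,25,25]
}}

```text
time: 6.92
tool_pos: [481.4, -251.8, 196.2]
tcp_rot: [2.895, 0.518, 2.794]
contact_force: [1.1, -0.4, -1.1]
grip_width: 33.2
```

>>> {"method": "servo_tool", "body": {
  "slide": [
    [0,0,-0.15],
    [0,0,-0.25],
    [0,0,-0.25]
  ],
  "rot": [
    [0,0,0],
    [0,0,0],
    [0,0,0]
  ],
  "claw": [25,25,25]
}}

```text
time: 7.3
tool_pos: [455.1, -255.8, 238.8]
tcp_rot: [2.896, 0.52, 2.794]
contact_force: [-0.5, -0.5, -2.3]
grip_width: 33.6
```

```bash
python3 - <<'E'
from h import *
y=2.75
go([440,-250,320],down(y))
go([440,-60,320],down(y),[440,-250,320],down(y))
go([450,140,320],down(y),[440,-60,320],down(y))
E
```

```text
at [ 455.1 -255.8  238.8] [2.896 0.52  2.794] grip 33.6 F [-0.5 -0.5 -2.3] q [-1.    0.11  1.89  0.63  0.97 -2.6 ] t 7.3
slide [-0.1314  0.0968 -0.3805] rot [0.0799 0.1629 0.0341]
at [ 455.1 -255.8  238.8] [2.896 0.52  2.794] grip 33.6 F [-0.5 -0.5 -2.3] q [-1.    0.11  1.89  0.63  0.97 -2.6 ] t 7.3
slide [0.3626 0.8781 0.    ] rot [0. 0. 0.]
at [ 455.1 -255.8  238.8] [2.896 0.52  2.794] grip 33.6 F [-0.5 -0.5 -2.3] q [-1.    0.11  1.89  0.63  0.97 -2.6 ] t 7.3
slide [0.3354 0.9434 0.    ] rot [0. 0. 0.]
```

>>> {"method": "servo_tool", "body": {
  "slide": [
    [-0.131,0.097,-0.38],
    [-0.131,0.097,-0.38],
    [-0.131,0.097,-0.38],
    [-0.131,0.097,-0.38],
    [-0.131,0.097,-0.38]
  ],
  "rot": [
    [0.08,0.163,0.034],
    [0.08,0.163,0.034],
    [0.08,0.163,0.034],
    [0.08,0.163,0.034],
    [0.08,0.163,0.034]
  ],
  "claw": [25,25,25,25,25]
}}

```text
time: 7.92
tool_pos: [441.6, -248.5, 316.8]
tcp_rot: [3.138, -0.005, 2.754]
contact_force: [-0.7, 0.6, -1.7]
grip_width: 33.0
```

>>> {"method": "servo_tool", "body": {
  "slide": [
    [0.36,0.88,0],
    [0.36,0.88,0],
    [0.36,0.88,0],
    [0.36,0.88,0],
    [0.36,0.88,0]
  ],
  "rot": [
    [0,0,0],
    [0,0,0],
    [0,0,0],
    [0,0,0],
    [0,0,0]
  ],
  "claw": [25,25,25,25,25]
}}

```text
time: 8.55
tool_pos: [440.5, -59.3, 318.7]
tcp_rot: [3.139, -0.002, 2.752]
contact_force: [0.3, -0.1, -2.2]
grip_width: 33.4
```

>>> {"method": "servo_tool", "body": {
  "slide": [
    [0.335,0.94,0],
    [0.335,0.94,0],
    [0.335,0.94,0],
    [0.335,0.94,0],
    [0.335,0.94,0]
  ],
  "rot": [
    [0,0,0],
    [0,0,0],
    [0,0,0],
    [0,0,0],
    [0,0,0]
  ],
  "claw": [25,25,25,25,25]
}}

```text
time: 9.18
tool_pos: [450.7, 139.3, 318.9]
tcp_rot: [3.14, -0.003, 2.751]
contact_force: [-0.4, -0.5, -1.3]
grip_width: 33.4
```

```bash
python3 - <<'E'
from h import *
go([574.5,238.5,225],down(2.75))
E
```

```text
at [450.7 139.3 318.9] [ 3.140e+00 -3.000e-03  2.751e+00] grip 33.4 F [-0.4 -0.5 -1.3] q [ 0.14  0.18  1.43  0.    1.54 -1.05] t 9.175
slide [-0.3848  0.6938  0.4692] rot [ 0.0004 -0.001   0.0004]
```

>>> {"method": "servo_tool", "body": {
  "slide": [
    [-0.385,0.694,0.2],
    [-0.385,0.694,0.3],
    [-0.385,0.694,0.469],
    [-0.385,0.694,0.469],
    [-0.385,0.694,0.469]
  ],
  "rot": [
    [0,0,0],
    [0,0,0],
    [0,0,0],
    [0,0,0],
    [0,0,0]
  ],
  "claw": [25,25,25,25,25]
}}

```text
time: 9.8
tool_pos: [574.9, 237.3, 225.9]
tcp_rot: [3.14, -0.003, 2.749]
contact_force: [-0.2, -0.5, -1.5]
grip_width: 33.6
```

```bash
cat > v.py <<'E'
import sys
sys.argv
exec(open("m.py").read().split("C=[]")[0].replace("pics/crop1.png","/tmp/x.png"))
go([574.5,238.5,180],down(2.75))
cv2.imwrite(f"pics/{sys.argv[1]}.png",cv2.resize(S["frame"][130:290,360:500],(700,800),interpolation=2)[:600,:,::-1] if 0 else cv2.resize(S["frame"][150:290,360:500],(600,600),interpolation=2)[:,:,::-1])
h=hsv(S);B=box(S,380,130,480,262);P=cloud(S,B)
o=get_obs()["tool_pos"]
near=np.linalg.norm(P[:,:2]-o[:2],axis=1)<30
hh=h[B&(S["depth"]>0)]
org=near&(hh[:,0]<18)&(hh[:,1]>150)&(hh[:,2]>90)&(P[:,2]>o[2]-25)
stl=near&(hh[:,1]<70)&(hh[:,2]>70)&(P[:,2]<o[2]-25)&(P[:,2]>o[2]-103)
def ft(P,r):
    def res(x):
        d=np.array([x[2],x[3],1]);d/=np.linalg.norm(d);return np.linalg.norm(np.cross(P-[x[0],x[1],o[2]-60],d),axis=1)-r
    s=least_squares(res,[o[0],o[1],0,0],loss="soft_l1",f_scale=1.5);return s.x.round(3),np.median(abs(s.fun)).round(2)
for n,k,r in(("handle",org,17),("barrel",stl,13)):
    print(n,k.sum(),P[k][:,2].min().round(1),P[k][:,2].max().round(1));x,e=ft(P[k],r);print("  axis at z=o-60 (x,y,slopes)",x,e)
    for z in(o[2]-106,80): print("  at z",round(z),(x[:2]+x[2:]*(z-o[2]+60)).round(1))
E
python3 v.py above
```

```text
at [575. 238. 228.] [3.138 0.    2.749] grip 33.7 F [ 0.7  0.3 -0.8] q [ 0.27  0.51  1.19  0.    1.44 -0.91] t 9.9
slide [0.0032 0.0007 0.2402] rot [ 0.0012  0.0001 -0.0002]
handle 461 206.2 282.9
  axis at z=o-60 (x,y,slopes) [ 5.78592e+02  2.40364e+02 -7.30000e-02 -5.90000e-02] 1.26
  at z 122 [581.9 243.1]
  at z 80 [585.  245.6]
barrel 294 125.3 202.8
  axis at z=o-60 (x,y,slopes) [ 5.73454e+02  2.36989e+02  1.00000e-02 -1.50000e-02] 0.59
  at z 122 [573.  237.7]
  at z 80 [572.6 238.3]
```

View pics/above.png

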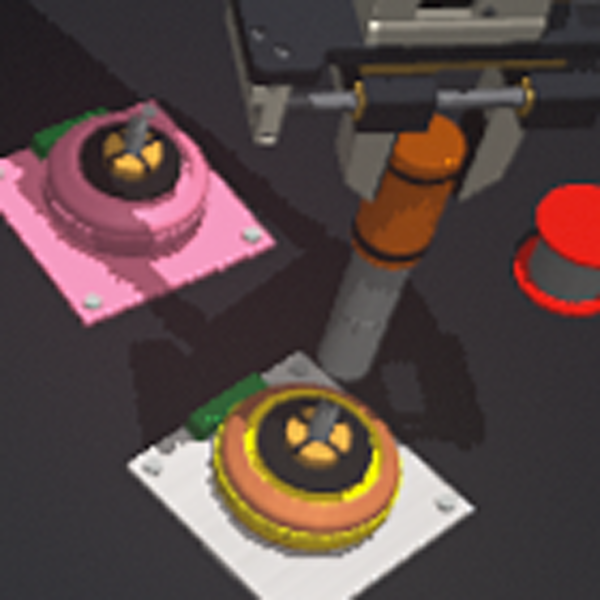

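The driver hangs upright just over the copper transformer. The mouth is at crop (343,370), and the bolt tip is at crop (327,403), which is about (436,244) in the picture. Next I compare the bolt and barrel in the same view.

```bash
cat >> v.py <<'E'
P=cloud(S,box(S,422,236,448,258));k=P[(P[:,2]>61)&(P[:,2]<90)&(np.linalg.norm(P[:,:2]-[574.5,238.5],axis=1)<14)]
s=least_squares(lambda x:np.linalg.norm(k[:,:2]-x,axis=1)-np.where(k[:,2]<77,6,6-(k[:,2]-77)*3/7),[574,238],loss="soft_l1")
print("bolt fit",len(k),s.x.round(1),np.abs(s.fun).mean().round(2),k[:,2].max())
for z in(84,79,60): print(z,"proj 574.5,238.5",np.round(proj(S,[574.5,238.5,z]),1))
g=S["frame"][236:256,424:446].astype(int);print((g.max(2)-g.min(2)<28).astype(int)*g.mean(2).astype(int))
E
python3 v.py x1 | tail -25
```

```text
0   0  50  41]
 [  0  54  44  40  41  42  41  39  38  41  64  78  72  62  82   0   0   0
    0   0   0   0]
 [ 43  40  42  41  41  42   0   0   0   0  75  84  89  90  94  59   0   0
    0   0   0   0]
 [ 41  41  42  39  47  40   0   0   0  91  83 104  95 116  96  52  47  58
    0   0   0   0]
 [ 45  48  48  55   0   0  43   0   0  89  95 106 107 113  82  44  46  50
   51   0   0   0]
 [ 50  51  47   0   0   0   0  46  71  90  97 104 110 111  67  54   0  57
   48  51   0   0]
 [ 53  52  47   0   0   0   0   0  79  92  99 104 108 102   0   0   0   0
   48  50  56   0]
 [ 52  51   0   0   0   0   0   0  95  93 101 105 103   0   0   0   0   0
   55  50  49  57]
 [ 52  51   0   0   0   0   0   0  94  95 101 103  97   0   0   0   0   0
    0  51  52  49]
 [ 53  51   0   0   0   0   0   0  66  88  95  97  90   0   0   0   0   0
   61  50  51  50]
 [ 54  52  59   0   0   0   0  63   0   0   0   0  66   0   0   0   0   0
   58  53  51  49]
 [ 54  53  59   0   0  49   0   0   0   0   0   0   0   0   0   0   0   0
   52  52  51  51]
 [ 53  54  55  51  44  49   0   0   0   0   0   0   0   0   0   0   0  64
   52  52  53  51]]
```

```bash
python3 v.py x1 | grep -A30 barrel | head -18 | cut -c1-110; python3 -c "
from h import *
S=capture('scene')
for x,y in((574.5,238.5),(573,237.7),(572.5,240)):
  print([np.round(proj(S,[x,y,z]),1) for z in (84,77,70,60)])
  print([ (np.round(proj(S,[x,y,122]),1)) ])"
```

```text
barrel 298 125.6 202.5
  axis at z=o-60 (x,y,slopes) [ 5.73559e+02  2.38380e+02  4.00000e-03 -1.10000e-02] 0.56
  at z 122 [573.4 238.9]
  at z 80 [573.2 239.3]
bolt fit 45 [573.9 238.4] 0.84 85.07073310980422
84 proj 574.5,238.5 [436.5 243.7]
79 proj 574.5,238.5 [435.9 245. ]
60 proj 574.5,238.5 [434. 250.]
[[135 134 132 109  99 105 114 111 129 131 125  72  47  64  99 101 100  99
   99  99  99  82]
 [132 131 131 126 115  98 105 115 128 131 135 129  74  42  61  67  81 102
   94  80  75  56]
 [131 132 132 134 133 128 128 131 132 132 133 137 133  80  41  39  51  63
   58  51  46  44]
 [113 111   0   0   0   0   0   0   0   0 119 118 135 128  87  49  39  40
   41  41  42  41]
 [  0   0   0   0   0   0   0   0   0   0   0   0   0   0 113  84  47  41
   42  42  41  44]
[array([436.5, 243.7]), array([435.7, 245.6]), array([435. , 247.4]), array([434., 250.])]
[array([440.5, 233.2])]
[array([435.8, 243.3]), array([435. , 245.2]), array([434.3, 247. ]), array([433.4, 249.6])]
[array([439.7, 232.8])]
[array([436.5, 242.8]), array([435.8, 244.7]), array([435.1, 246.5]), array([434.1, 249.1])]
[array([440.5, 232.3])]
```

Bolt (573.9, 238.4) and barrel axis (573.3, 239.2) agree to within 1 mm. I'll lower it.

>>> {"method": "servo_tool", "body": {
  "slide": [
    [0,0,0.08],
    [0,0,0.14],
    [0,0,0.18],
    [0,0,0.2],
    [0,0,0.215]
  ],
  "rot": [
    [0,0,0],
    [0,0,0],
    [0,0,0],
    [0,0,0],
    [0,0,0]
  ],
  "claw": [25,25,25,25,25]
}}

```text
time: 10.78
tool_pos: [574.3, 239.7, 182.6]
tcp_rot: [3.14, -0.003, 2.751]
contact_force: [-0.2, 0.1, -1.5]
grip_width: 33.6
```

>>> {"method": "servo_tool", "body": {
  "slide": [
    [0,0,0.01],
    [0,0,0.02],
    [0,0,0.03],
    [0,0,0.04],
    [0,0,0.04]
  ],
  "rot": [
    [0,0,0],
    [0,0,0],
    [0,0,0],
    [0,0,0],
    [0,0,0]
  ],
  "claw": [25,25,25,25,25]
}}

```text
time: 11.4
tool_pos: [574.0, 239.7, 174.5]
tcp_rot: [3.14, -0.003, 2.751]
contact_force: [-0.1, -0.1, -1.3]
grip_width: 33.1
```

>>> {"method": "servo_tool", "body": {
  "slide": [
    [0,0,0.01],
    [0,0,0.02],
    [0,0,0.03],
    [0,0,0.04],
    [0,0,0.045]
  ],
  "rot": [
    [0,0,0],
    [0,0,0],
    [0,0,0],
    [0,0,0],
    [0,0,0]
  ],
  "claw": [25,25,25,25,25]
}}

```text
time: 12.02
tool_pos: [574.1, 239.7, 165.4]
tcp_rot: [3.14, -0.003, 2.751]
contact_force: [0.2, -0.4, -1.6]
grip_width: 33.3
```

```bash
python3 v.py low | head -9
```

```text
at [574.1 239.7 165.5] [ 3.140e+00 -3.000e-03  2.751e+00] grip 33.6 F [ 0.3 -0.6 -0.6] q [ 0.27  0.55  1.29  0.    1.3  -0.91] t 12.125
slide [-0.0041 -0.0046 -0.0725] rot [ 0.0005 -0.0009  0.0005]
handle 385 150.2 223.7
  axis at z=o-60 (x,y,slopes) [ 5.78564e+02  2.43309e+02 -8.10000e-02 -6.70000e-02] 1.22
  at z 59 [582.3 246.4]
  at z 80 [580.6 245. ]
barrel 256 63.2 139.9
  axis at z=o-60 (x,y,slopes) [ 5.72693e+02  2.39298e+02  4.00000e-03 -2.00000e-02] 0.62
  at z 59 [572.5 240.2]
```

View pics/low.png

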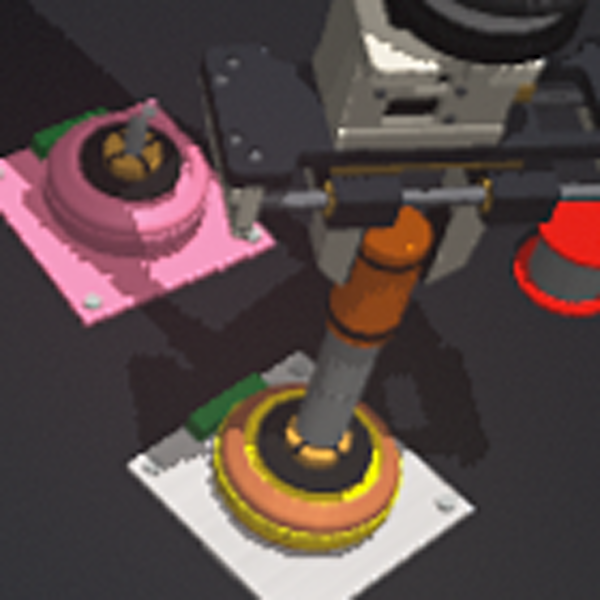

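The barrel is over the bolt, with its end at crop (322,440) just above the brass nut and no side force. I'll lower it in 1 mm steps until it touches.

>>> {"method": "servo_tool", "body": {
  "slide": [
    [0,0,0.005],
    [0,0,0.01],
    [0,0,0.015],
    [0,0,0.015]
  ],
  "rot": [
    [0,0,0],
    [0,0,0],
    [0,0,0],
    [0,0,0]
  ],
  "claw": [25,25,25,25]
}}

```text
time: 12.62
tool_pos: [574.1, 239.7, 162.5]
tcp_rot: [3.14, -0.003, 2.751]
contact_force: [0.4, 0.3, -1.5]
grip_width: 33.6
```

>>> {"method": "servo_tool", "body": {
  "slide": [
    [0,0,0.005],
    [0,0,0.01],
    [0,0,0.01]
  ],
  "rot": [
    [0,0,0],
    [0,0,0],
    [0,0,0]
  ],
  "claw": [25,25,25]
}}

```text
time: 13.0
tool_pos: [574.6, 239.8, 161.9]
tcp_rot: [3.139, -0.001, 2.751]
contact_force: [-1.5, -0.1, 5.8]
grip_width: 33.3
```

Contact comes at 5.8 N with the TCP at z 161.9, against 161 expected for fully seated. I'll release and retreat upward.

>>> {"method": "servo_tool", "body": {
  "slide": [
    [0,0,0],
    [0,0,0],
    [0,0,0],
    [0,0,0],
    [0,0,0]
  ],
  "rot": [
    [0,0,0],
    [0,0,0],
    [0,0,0],
    [0,0,0],
    [0,0,0]
  ],
  "claw": [38,44,60,70,70]
}}

```text
time: 13.62
tool_pos: [574.1, 239.8, 160.6]
tcp_rot: [3.14, -0.003, 2.751]
contact_force: [0.4, 0.2, 0.0]
grip_width: 68.1
```

>>> {"method": "servo_tool", "body": {
  "slide": [
    [0,0,-0.1],
    [0,0,-0.3],
    [0,0,-0.6],
    [0,0,-0.7],
    [0,0,-0.7]
  ],
  "rot": [
    [0,0,0],
    [0,0,0],
    [0,0,0],
    [0,0,0],
    [0,0,0]
  ],
  "claw": [70,70,70,70,70]
}}

```text
time: 14.25
tool_pos: [575.0, 239.5, 302.4]
tcp_rot: [3.137, 0.0, 2.751]
contact_force: [-0.5, -0.2, -1.5]
grip_width: 70.0
```

```bash
python3 - <<'E'
exec(open("m.py").read().split("C=[]")[0].replace("pics/crop1.png","/tmp/x.png"))
go([450,140,320],down(2.75))
cv2.imwrite("pics/end.png",cv2.resize(S["frame"][100:460,40:520],(800,600),interpolation=2)[:,:,::-1])
h=hsv(S);B=box(S,400,170,480,270);m=B&(h[...,0]<18)&(h[...,1]>150)&(h[...,2]>90)
P=cloud(S,m);P=P[(P[:,2]>140)&(P[:,2]<225)&(np.linalg.norm(P[:,:2]-[574,239],axis=1)<30)]
p,d,e,_=fit(P,17,[574,239,0,0]);print("handle",len(P),p.round(1),d.round(3),e,np.percentile(P[:,2],[1,50,99]).round(1))
P=cloud(S,B&(h[...,1]<70)&(h[...,2]>70));P=P[(P[:,2]>58)&(P[:,2]<145)&(np.linalg.norm(P[:,:2]-[574,239],axis=1)<25)]
p,d,e,_=fit(P,13,[574,239,0,0]);print("barrel",len(P),p.round(1),d.round(3),e,np.percentile(P[:,2],[1,99]).round(1))
E
```

```text
at [573.9 239.2 299.2] [ 3.141 -0.004  2.751] grip 70.0 F [-0.1  0.2 -0.3] q [ 0.27  0.49  1.04  0.    1.62 -0.91] t 14.35
slide [ 0.3847 -0.6945 -0.1026] rot [ 0.0002 -0.0014  0.0004]
handle 468 [572.3 239.5 110. ] [0.006 0.007 1.   ] 0.9883985102235934 [149.  198.6 218.8]
barrel 278 [572.7 239.8 110. ] [ 0.003 -0.011  1.   ] 0.5645537802585706 [ 60.4 142.8]
```

View pics/end.png

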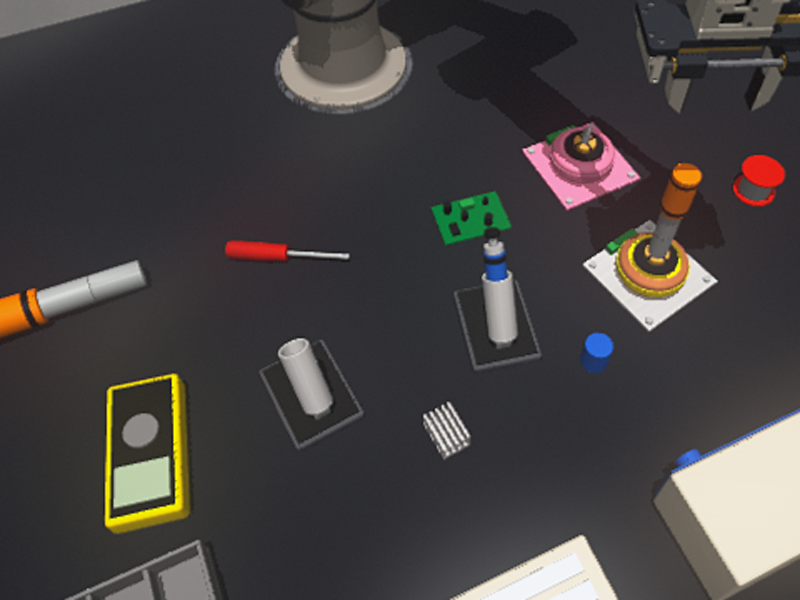

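The driver stands upright on the copper transformer at view (672,210), stand A is empty, and the pump and bystanders haven't moved. I'll hand it in.

```bash
python3 -c "
from plant import *
print(close_job())"
```

```text
the job is handed in; nothing more can be done
None
```

The orange-handled driver now stands upright on the copper transformer's bolt, down on the brass nut. I let go of it, raised the gripper clear and handed the job in at about 14.4 s.

- **Seating:** the driver met no side force on the way down. It made contact at 5.8 N with the TCP at z 161.9; I expected about 161 when fully down. After release, a depth fit put the axis within about 0.7° of vertical. It sits about 2 mm from the measured bolt axis, roughly at the limit of the camera calibration.
- **Other things:** in the last picture stand A is empty, the pump is still in stand B, and the bystanders and look-alikes look undisturbed.
- **Checks that disagreed:**
  - The handle fits while the gripper still held the driver showed a false tilt, with finger pixels the likely cause; I used the barrel fits instead.
  - The last depth readings put the handle's ends at z 149 and 219, against 145 and 215 expected. That is within a few millimetres, so full seating rests mainly on the contact reading.

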